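# Collect the capped jars from the capper's catch tray

### The arm

A 6-joint arm with a two-finger parallel gripper is mounted at the origin on the work surface. World frame = base frame: x ahead of the robot, y to its left, z up, the work surface at z = 0. Lengths are in m, angles in rad, forces in N, time in s.
With the tool pointing down it reaches from about 0.425 to 1.125 m from the base axis. Payload 14.9 kg.
Tool frame: the origin (TCP) lies midway between the tips of the shut fingers; the grasp point (between the pads) lies robot.pinch_z behind it (robot.pinch_z is the distance from the TCP to the grasp point, in m); z points along the fingers, y is the line along which they close (so a half turn about z gives the same grasp; the last joint's range is limited). The gripper opens to 91 mm and grips with 3 to 60 N. Pads are 32 mm wide; open, the fingers measure 118 mm over their backs; the gripper's body (76 mm by 178 mm) begins 60 mm behind the grasp point.
Start: joints at [1.208, 0.379, 1.734, -0, 1.028, -0.033], TCP at [0.227, 0.662, 0.194] pointing down, gripper open.
Joint ranges: [-2.77, 2.77], [-0.74, 2.19], [0, 2.66], [-1.06, 4.2], [0.31, 2.87], [-3.08, 3.08]. Speed limits (rad/s): [1.89, 1.89, 2.39, 3.14, 3.14, 3.14].

### API

Orientations are given as a unit quaternion [w, x, y, z].
In Python, from rig import state, capture, robot gives the robot as it stands.
- The arm moves only by the tool jog_arm, never from a script. Its argument "increments" is one flat list of numbers, 7 for each row, row after row: the shift along the tool's x, y, z in m, then the turn, a rotation vector about the tool's x, y, z in degrees, then the finger opening in m, from 0 to 0.0912. A call has 1 to 8 rows; each row shifts and turns the commanded pose from where the row before left it, along the tool's axes as they then stand; what a row does not reach is not made up. A row lasts 1/8 s, in which the tool goes at most 62.5 mm and 10.7 degrees, less where a joint would pass 70% of its speed; a pose out of reach is approached as far as the arm can. A call is refused whole if a number of a shift passes 0.0625 or a number of a turn 10.7, either way. A call with a gripper value outside its range is refused whole. The fingers move at their own pace and stop on an object; the grip force is fixed at half the most. Time passes only in rows, so rows that do not move let the fingers close. It gives the time, the measured TCP pose, the force, the opening and the grip force at its end, in the units of the state.
- state(): the state, without advancing time (a new reading comes with each control period).
- capture(name): name is "side" or "top" or "wrist"; returns a dict with "pixels" (400x640x3 uint8, red, green, blue), "mtx" (3x3 intrinsics, pixels), "k1" (the pictures are not rectified: a ray, as slopes to the right and down, at radius r is drawn at 1 + k1 r^2 times it, then the intrinsics apply), "R" (3x3) and "t" (3): a world point X has camera coordinates R X + t; the wrist camera has in their place "T_tool_cam" (4x4, takes a point from camera to tool coordinates, whose origin is the TCP and whose axes are the flange's). Camera axes: x right, y down, z forward; pixel columns grow to the right and rows downward; lengths in m; the calibration is good to about 2 mm. A picture is of the moment at which its call begins: read the wrist's pose just before it. There is no depth.
- robot.sign_off(): hands the job in; it is judged then, once.
The state is a dict: "time": time; "qpos": joint angles; "joint_velocities": joint speeds; "joint_torque": joint torques, N m; "tool_pos": TCP position; "eef_rot": TCP orientation; "wrist_force": force on the tool from outside, world axes, zero at the start; "ft_torque": the same for the moment, N m; "gripper_width": finger opening in m; "grip_force": force on a finger pad.
Only numpy, scipy, OpenCV 4.12 (cv2) and the standard library are available. Lean on these libraries where they do the work, as an engineer would, in place of code of your own. Each camera call takes 0.05 s, during which the arm holds its last target. There are 200 camera calls.

### The job

The capping machine has finished a batch: take the three amber jars with blue caps from its catch tray and stand them upright on the floor of the red tote, next to the jar already collected there, setting each one down rather than dropping it. The jar that came out without a cap stays where it stands in the catch tray for rework. Keep the jar already in the tote upright and leave the two pipette-tip boxes behind them undisturbed.

Things in the scene. Friction and masses are not known exactly. Their poses are not given: they have to be found in the camera images.
- capper: white and blue jar capper, fixed, with an aluminium catch tray. Origin: bench height under the tray's centre. Tray 200 mm (x) by 190 mm (y), floor 4 mm and rim 20 mm above the bench, walls 4 mm. Past the tray's +y edge an outfeed belt (to 65 mm high), then the machine: x -130 to 130, y 165 to 415 mm, 300 mm high, a hopper on top to 350 mm
- jar_a: amber glass jar with a broad blue screw cap and a white label band: a smooth upright cylinder, 42 mm diameter (cap 43 mm), 70 mm tall in all (the cap is the top 18 mm), about 0.13 kg. Origin: centre of its underside, z up through the cap. Stands in the catch tray at the start; to be moved to the tote
- jar_b: amber glass jar with a broad blue screw cap and a white label band: a smooth upright cylinder, 42 mm diameter (cap 43 mm), 70 mm tall in all (the cap is the top 18 mm), about 0.13 kg. Origin: centre of its underside, z up through the cap. Stands in the catch tray at the start; to be moved to the tote
- jar_c: amber glass jar with a broad blue screw cap and a white label band: a smooth upright cylinder, 42 mm diameter (cap 43 mm), 70 mm tall in all (the cap is the top 18 mm), about 0.13 kg. Origin: centre of its underside, z up through the cap. Stands in the catch tray at the start; to be moved to the tote
- jar_open: the reject: amber glass jar without a cap, open at the top, white label band, 42 mm diameter, neck 35 mm, 64 mm tall. Origin: centre of its underside, z up. Stands in the catch tray among the capped ones and stays there
- jar_old: amber glass jar with a broad blue screw cap and a white label band: a smooth upright cylinder, 42 mm diameter (cap 43 mm), 70 mm tall in all (the cap is the top 18 mm), about 0.13 kg. Origin: centre of its underside, z up through the cap. Stands in one quarter of the tote from the start and stays in the tote
- tote: red open plastic tote, loose, 0.9 kg, 220 mm along its x by 260 mm along its y, 60 mm tall, walls and floor 4 mm thick. Origin: centre of its underside (bench height); the inner floor is 4 mm above it. May lie at any yaw
- tip_box: red pipette-tip box, 85 x 120 x 52 mm tall, bystander beyond the tray and tote. Origin: centre of its underside
- tip_box2: purple pipette-tip box, 85 x 120 x 52 mm tall, bystander beyond the tray and tote. Origin: centre of its underside
Not all that is in view belongs to the job. Leave any green look-alike of the jar_c alone. What is shaped like the jar_open but green is not meant.

How it is judged:
By the outcome, as a careful person would: the job done as asked, in the order asked, and still so for the second after the job is handed in, with the robot touching nothing.
It also fails if it takes over 70 s, if anything falls off the work surface, if the arm or the gripper's body presses on something with over 40 N, if the wrist force passes 120 N, or if a joint passes its speed limit or range.

## Working session

There is one attempt and no reset: what is moved stays moved. The work goes in short steps, Python scripts to look and compute and a tool call to move; the robot and the scene stay as the last step left them, time stands still between calls to the robot, and variables do not carry over. Pictures are saved under pics/ and viewed, at most 10 in all, crops included, and the job is handed in when it is done.

Besides the shell and the picture viewer there is one more tool, called in YAML: its name, and indented under it one key for each argument. jog_arm: Moves the arm, as the interface text tells. Its arguments: {"type":"object","properties":{"increments":{"type":"array","items":{"type":"number"}}},"required":["increments"]}

```bash
mkdir -p pics; cat > h.py <<'E'
import numpy as np, cv2
from rig import state, capture, robot
from scipy.spatial.transform import Rotation as Ro
def cam(name):
    s=state(); c=capture(name)
    if 'T_tool_cam' in c:
        q=s['eef_rot']; T=np.eye(4); T[:3,:3]=Ro.from_quat([q[1],q[2],q[3],q[0]]).as_matrix(); T[:3,3]=s['tool_pos']
        M=np.linalg.inv(T@np.array(c['T_tool_cam'])); c['R']=M[:3,:3]; c['t']=M[:3,3]
    c['R']=np.array(c['R']); c['t']=np.array(c['t']).ravel(); c['mtx']=np.array(c['mtx'])
    return c
def ray(c,uv):
    p=cv2.undistortPoints(np.array(uv,float).reshape(-1,1,2),c['mtx'],np.array([c['k1'],0,0,0,0.])).reshape(-1,2)
    d=np.c_[p,np.ones(len(p))]@c['R']; return -c['R'].T@c['t'], d
def onplane(c,uv,z):
    o,d=ray(c,uv); return o+d*((z-o[2])/d[:,2])[:,None]
def proj(c,X):
    return cv2.projectPoints(np.array(X,float).reshape(-1,1,3),cv2.Rodrigues(c['R'])[0],c['t'],c['mtx'],np.array([c['k1'],0,0,0,0.]))[0].reshape(-1,2)
def tri(rays):
    A=0;b=0
    for o,d in rays:
        d=d/np.linalg.norm(d);P=np.eye(3)-np.outer(d,d);A=A+P;b=b+P@o
    return np.linalg.solve(A,b)
def save(c,n): cv2.imwrite('pics/'+n,c['pixels'][...,::-1])
E
python3 - <<'E'
from h import *
s=state(); print(s['time'],s['tool_pos'],s['eef_rot'],robot.pinch_z)
for n in ['side','top']:
    c=cam(n); save(c,n+'0.png'); np.savez('pics/'+n+'0.npz',**c); print(n,-c['R'].T@c['t'])
t=cv2.imread('pics/top0.png');u=cv2.imread('pics/side0.png')
cv2.imwrite('pics/both.png',np.vstack([t,u])[:, :]); 
E
```

```text
0.0 [0.22654491 0.66186765 0.19299093] [-1.01763628e-04  1.64134337e-01  9.86437839e-01 -5.46983427e-04] 0.0188
side [ 0.0987393  -0.49773034  0.55601484]
top [0.39654061 0.0313223  1.03743853]
```

View pics/top0.png

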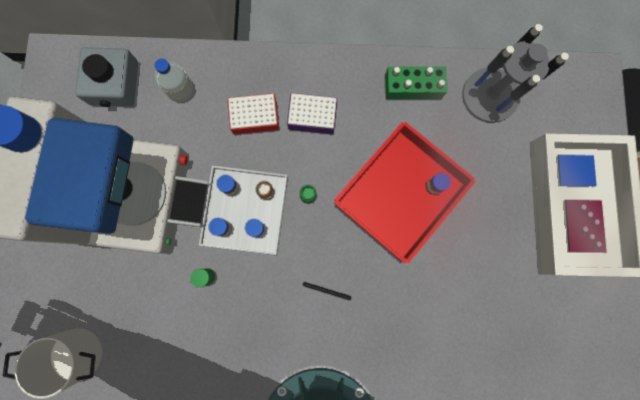

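View pics/side0.png

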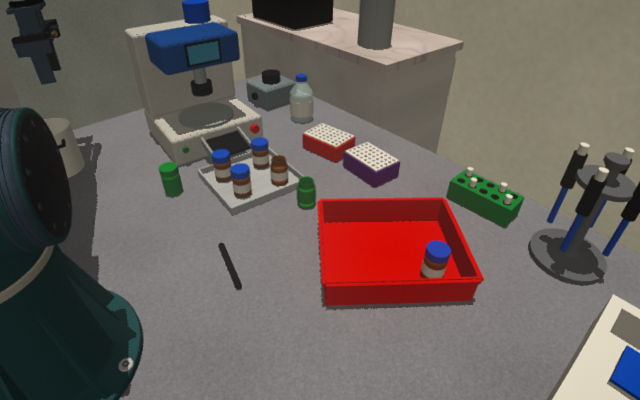

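The top view shows blue caps in the tray at (227,184), (219,227) and (255,228), and the uncapped jar at (264,189). The green look-alikes are at (308,194) and (202,277). The tote's rim corners are at (404,124), (473,180), (405,261) and (336,202), with the old jar at (440,183). The three blue-capped amber jars fit the description. I'll measure them and confirm with an enlarged crop.

```bash
cat > m.py <<'E'
from h import *
def blobs(c,lo,hi,amin=20):
    hsv=cv2.cvtColor(c['pixels'],cv2.COLOR_RGB2HSV); m=cv2.inRange(hsv,lo,hi)
    n,l,st,ce=cv2.connectedComponentsWithStats(m)
    return [(ce[i],st[i,4],(l==i)) for i in range(1,n) if st[i,4]>amin]
BL=((108,130,60),(128,255,255))
E
python3 - <<'E'
from m import *
L=lambda n:{k:v for k,v in np.load(f'pics/{n}0.npz').items()}
T,S=L('top'),L('side')
bt=[b for b in blobs(T,*BL) if 80<b[1]<600]; bs=[b for b in blobs(S,*BL) if 80<b[1]<700]
for t in bt:
    for s in bs:
        r=[(lambda o,d:(o,d[0]))(*ray(c,b[0])) for c,b in((T,t),(S,s))]
        X=tri(r); e=[np.linalg.norm(proj(c,X)[0]-b[0]) for c,b in((T,t),(S,s))]
        if max(e)<4: print(t[0].round(1),t[1],s[0].round(1),s[1],X.round(4),np.round(e,1))
# tote outline in both
for c,n in((T,'top'),(S,'side')):
    b=max(blobs(c,(0,170,60),(6,255,255)),key=lambda b:b[1])
    m=cv2.morphologyEx(b[2].astype(np.uint8),cv2.MORPH_CLOSE,np.ones((5,5)))
    k=cv2.findContours(m,0,2)[0]; k=max(k,key=cv2.contourArea); h=cv2.convexHull(k)
    a=cv2.approxPolyDP(h,4,True).reshape(-1,2); print(n,a.tolist())
    if n=='top': print(onplane(c,a,.06).round(4))
# crop
i=cv2.imread('pics/side0.png')[125:220,150:330]; j=cv2.imread('pics/top0.png')[155:290,185:325]
i=cv2.resize(i,(720,290),interpolation=2)[:, :]; j=cv2.resize(j,None,fx=2.2,fy=2.2)
o=np.zeros((590,720,3),np.uint8); o[:290]=i; o[292:292+j.shape[0],:j.shape[1]]=j[:298]
cv2.imwrite('pics/crop.png',o)
# tray corners top view
print('tray',onplane(T,[(212,167),(287,174),(277,254),(200,246)],.02).round(3))
print('green',onplane(T,[(308,194),(202,277)],.06).round(3),'open',onplane(T,[(264,189)],.066).round(3))
print('boxes',onplane(T,[(228,98),(278,132),(230,132),(290,94),(335,130),(288,128)],.052).round(3))
E
```

```text
[225.6 183.4] 233 [259.  143.6] 189 [0.5675 0.2362 0.0678] [0.6 0.6]
[217.7 226.4] 246 [220.6 155.7] 226 [0.465  0.2484 0.0679] [0.6 0.5]
[254.  227.7] 234 [239.6 170.9] 236 [0.464  0.1638 0.0674] [0.6 0.7]
top [[406, 123], [434, 147], [439, 204], [435, 227], [403, 261], [338, 206], [336, 198]]
[[ 0.7345 -0.1992  0.06  ]
 [ 0.6752 -0.2678  0.06  ]
 [ 0.5339 -0.2771  0.06  ]
 [ 0.4783 -0.2662  0.06  ]
 [ 0.3963 -0.1889  0.06  ]
 [ 0.5227 -0.0337  0.06  ]
 [ 0.5419 -0.0286  0.06  ]]
side [[482, 276], [466, 300], [325, 304], [318, 201], [445, 199]]
tray [[0.618 0.282 0.02 ]
 [0.606 0.093 0.02 ]
 [0.406 0.111 0.02 ]
 [0.421 0.298 0.02 ]]
green [[0.55  0.039 0.06 ]
 [0.349 0.278 0.06 ]] open [[0.558 0.144 0.066]]
boxes [[ 0.788  0.245  0.052]
 [ 0.704  0.117  0.052]
 [ 0.701  0.235  0.052]
 [ 0.804  0.091  0.052]
 [ 0.714 -0.024  0.052]
 [ 0.715  0.093  0.052]]
```

View pics/crop.png

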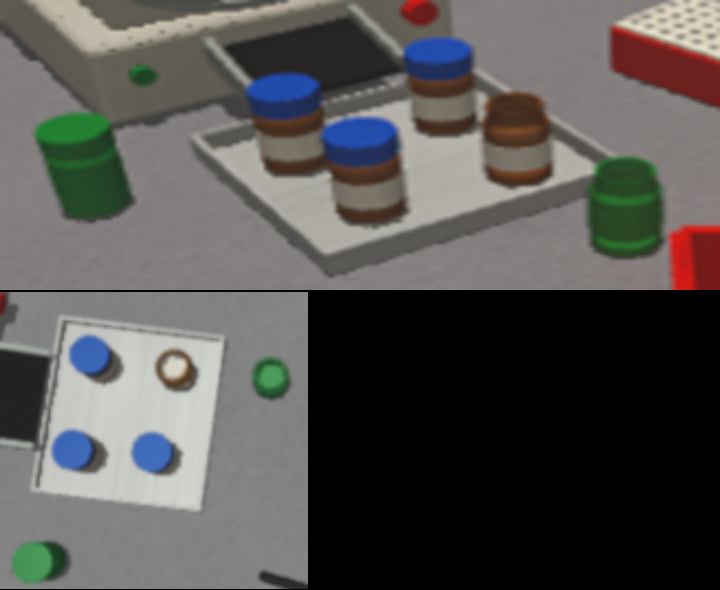

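The crop confirms three amber jars with blue caps, one open amber jar, and two green look-alikes standing outside the tray. Next is the tote, measured from both views.

```bash
python3 - <<'E'
from m import *
L=lambda n:{k:v for k,v in np.load(f'pics/{n}0.npz').items()}
T,S=L('top'),L('side')
def mask(c):
    h=cv2.cvtColor(c['pixels'],cv2.COLOR_RGB2HSV); m=((h[...,0]<8)|(h[...,0]>172))&(h[...,1]>150)&(h[...,2]>50)
    m=cv2.morphologyEx(m.astype(np.uint8),cv2.MORPH_CLOSE,np.ones((5,5)))
    k=max(cv2.findContours(m,0,2)[0],key=cv2.contourArea); return cv2.convexHull(k)
kt,ks=mask(T),mask(S)
a=cv2.approxPolyDP(kt,8,True).reshape(-1,2).astype(float)
print('top',a.tolist(),'side',cv2.approxPolyDP(ks,5,True).reshape(-1,2).tolist())
P=onplane(T,a,.06); print(P.round(4),[round(np.linalg.norm(P[i]-P[i-1]),4) for i in range(len(P))], P.mean(0))
print('proj side',proj(S,P).round(0).tolist())
R=cv2.minAreaRect((onplane(T,kt.reshape(-1,2),.06)[:,:2]*1000).astype(np.float32)); print(R)
for h in [(100,80,40)]:
  for c in(T,S):
    print([(b[0].round(1),b[1]) for b in blobs(c,h,(135,255,255)) if 50<b[1]<800 and b[0][0]>400])
E
```

```text
top [[401.0, 123.0], [472.0, 178.0], [408.0, 262.0], [335.0, 203.0]] side [[483, 278], [470, 300], [326, 305], [317, 202], [441, 197]]
[[ 0.7342 -0.1867  0.06  ]
 [ 0.6    -0.3593  0.06  ]
 [ 0.3943 -0.2007  0.06  ]
 [ 0.5297 -0.0264  0.06  ]] [np.float64(0.2598), np.float64(0.2186), np.float64(0.2598), np.float64(0.2207)] [ 0.56454621 -0.19326882  0.06      ]
proj side [[442.0, 197.0], [482.0, 276.0], [328.0, 285.0], [319.0, 201.0]]
((564.6569213867188, -193.81527709960938), (228.96546936035156, 271.06134033203125), 50.40919494628906)
[(array([482.3,  78.1]), np.int32(68)), (array([503.8, 103.6]), np.int32(82)), (array([441. , 181.4]), np.int32(222))]
[(array([557. , 204.6]), np.int32(228)), (array([597.9, 213.1]), np.int32(67)), (array([571.1, 232.8]), np.int32(301)), (array([615.2, 237.1]), np.int32(279)), (array([437.8, 251.6]), np.int32(442))]
```

jog_arm:
  increments: [0,0,-0.05,0,0,0,0.06,0,0,-0.05,0,0,0,0.06,0,0,-0.05,0,0,0,0.06,0,0,0,0,0,0,0.06]

```text
time: 0.6
tool_pos: [0.2272, 0.6638, 0.3481]
eef_rot: [0.001, 0.164, 0.986, 0.003]
wrist_force: [-0.3, -0.4, -0.2]
gripper_width: 0.0603
grip_force: 0.0
```

The tote measures 220 x 260 mm, which matches. Its centre is (0.5645, -0.193), with the short axis at 52° and the old jar in the (-,-) quarter. I'll turn the tool so its closing axis lies along 52° and start across.

jog_arm:
  increments: [0,0,0,0,0,9.5,0.06,0,0,0,0,0,9.5,0.06,-0.04,-0.02,0,0,0,0,0.06,-0.04,-0.02,0,0,0,0,0.06,-0.04,-0.02,0,0,0,0,0.06,-0.04,-0.02,0,0,0,0,0.06,-0.04,-0.02,0,0,0,0,0.06,-0.04,-0.02,0,0,0,0,0.06]

```text
time: 1.6
tool_pos: [0.3425, 0.4184, 0.3424]
eef_rot: [-0.0, 0.325, 0.946, -0.001]
wrist_force: [0.3, 0.4, -0.3]
gripper_width: 0.0599
grip_force: 0.0
```

jog_arm:
  increments: [-0.04,-0.02,0,0,0,0,0.06,-0.04,-0.02,0,0,0,0,0.06,-0.04,-0.02,0,0,0,0,0.06,-0.04,-0.02,0,0,0,0,0.06,-0.04,-0.02,0,0,0,0,0.06,-0.04,-0.02,0,0,0,0,0.06,0,0,0,0,0,0,0.06,0,0,0,0,0,0,0.06]

```text
time: 2.6
tool_pos: [0.4576, 0.1781, 0.3428]
eef_rot: [-0.001, 0.325, 0.946, -0.0]
wrist_force: [-0.5, 0.6, -0.4]
gripper_width: 0.0601
grip_force: 0.0
```

```bash
cat > g.py <<'E'
from h import *
def go(*P):
    s=state(); q=s['eef_rot']; R=Ro.from_quat([q[1],q[2],q[3],q[0]]).as_matrix(); p=np.array(s['tool_pos'])
    print('at',p.round(4),'yaxis deg',np.degrees(np.arctan2(R[1,1],R[0,1])).round(1),'t',round(s['time'],2))
    for X in P: print(X,'delta tool',(R.T@(np.array(X)-p)).round(4)); p=np.array(X)
E
python3 - <<'E'
from g import *
from m import *
go((.464,.164,.15))
c=cam('wrist'); save(c,'w1.png')
for b in blobs(c,*BL):
    if b[1]>200: print(b[0].round(0),b[1],onplane(c,[b[0]],.067).round(4))
E
```

```text
at [0.4576 0.1781 0.3428] yaxis deg 52.1 t 2.6
(0.464, 0.164, 0.15) delta tool [-0.0139 -0.0071  0.1928]
[363. 138.] 406 [[0.4692 0.2456 0.067 ]]
[313. 174.] 667 [[0.4666 0.1643 0.067 ]]
[400. 201.] 639 [[0.5707 0.2364 0.067 ]]
```

The wrist view agrees with the two-view positions to within 3 mm. Descending on C.

jog_arm:
  increments: [-0.015,-0.0065,0.04,0,0,0,0.06,0,0,0.05,0,0,0,0.06,0,0,0.05,0,0,0,0.06,0,0,0.05,0,0,0,0.06,0,0,0.04,0,0,0,0.06,0,0,0.03,0,0,0,0.06,0,0,0.025,0,0,0,0.06,0,0,0.0185,0,0,0,0.06]

```text
time: 3.65
tool_pos: [0.465, 0.1646, 0.0388]
eef_rot: [-0.001, 0.324, 0.946, -0.0]
wrist_force: [0.3, -0.2, 0.2]
gripper_width: 0.06
grip_force: 0.0
```

jog_arm:
  increments: [0,0,0,0,0,0,0.06,0,0,0,0,0,0,0.03,0,0,0,0,0,0,0.03,0,0,0,0,0,0,0.03,0,0,0,0,0,0,0.03]

```text
time: 4.28
tool_pos: [0.4667, 0.164, 0.0409]
eef_rot: [0.001, 0.325, 0.946, 0.001]
wrist_force: [0.4, 1.4, 7.9]
gripper_width: 0.042
grip_force: 30.0
```

jog_arm:
  increments: [0,0,-0.01,0,0,0,0.03,0,0,-0.03,0,0,0,0.03,0,0,-0.045,0,0,0,0.03,0,0,-0.04,0,0,0,0.03,0,0,0,0,0,0,0.03]

```text
time: 4.9
tool_pos: [0.4674, 0.1641, 0.1682]
eef_rot: [0.002, 0.325, 0.946, 0.001]
wrist_force: [-0.1, -0.1, -2.0]
gripper_width: 0.0421
grip_force: 30.0
```

jog_arm:
  increments: [-0.02,-0.024,0,0,0,0,0.03,-0.031,-0.036,0,0,0,0,0.03,-0.031,-0.036,0,0,0,0,0.03,-0.031,-0.036,0,0,0,0,0.03,-0.031,-0.036,0,0,0,0,0.03,-0.031,-0.036,0,0,0,0,0.03,-0.031,-0.036,0,0,0,0,0.03,-0.029,-0.036,0,0,0,0,0.03]

```text
time: 5.9
tool_pos: [0.4809, -0.1998, 0.1641]
eef_rot: [-0.001, 0.325, 0.946, 0.0]
wrist_force: [0.6, -0.1, -1.3]
gripper_width: 0.0421
grip_force: 30.0
```

jog_arm:
  increments: [0,0,0,0,0,0,0.03,0,0,0,0,0,0,0.03,0,0,0,0,0,0,0.03]

```text
time: 6.28
tool_pos: [0.4815, -0.1975, 0.1647]
eef_rot: [-0.0, 0.324, 0.946, 0.0]
wrist_force: [0.0, -0.1, -2.0]
gripper_width: 0.0419
grip_force: 30.0
```

```bash
python3 - <<'E'
from g import *
from m import *
go((.481,-.1976,.042))
print(state()['wrist_force'],state()['gripper_width'])
c=cam('wrist'); save(c,'w2.png'); s=cam('side'); save(s,'s2.png')
cv2.imwrite('pics/v2.png',np.hstack([cv2.resize(c['pixels'][...,::-1],(400,250)),s['pixels'][60:310,240:640,::-1]]))
for b in blobs(c,(100,80,40),(135,255,255)):
    if b[1]>200: print(b[0].round(0),b[1],onplane(c,[b[0]],.067).round(4))
E
```

```text
at [ 0.4815 -0.1975  0.1647] yaxis deg 52.2 t 6.28
(0.481, -0.1976, 0.042) delta tool [ 0.0002 -0.0004  0.1227]
[ 0.02293723 -0.14987429 -2.00018829] 0.04191898410552675
[316. 249.] 5076 [[ 0.5202 -0.2286  0.067 ]]
[318. 330.] 1336 [[ 0.5866 -0.2777  0.067 ]]
```

View pics/v2.png

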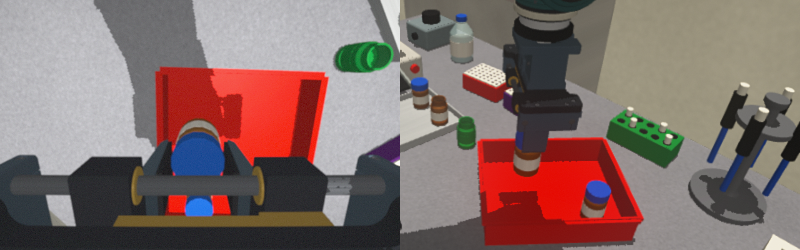

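The wrist view shows the jar held by its cap, with the tote and old jar visible below. The side view shows it hanging upright over its quarter. Lowering it.

jog_arm:
  increments: [0,0,0.03,0,0,0,0.03,0,0,0.04,0,0,0,0.03,0,0,0.03,0,0,0,0.03,0,0,0.014,0,0,0,0.03,0,0,0.004,0,0,0,0.03,0,0,0.002,0,0,0,0.03,0,0,0,0,0,0,0.03]

```text
time: 7.25
tool_pos: [0.4824, -0.1986, 0.0459]
eef_rot: [0.001, 0.325, 0.946, -0.0]
wrist_force: [-0.4, 0.5, -1.0]
gripper_width: 0.0421
grip_force: 30.0
```

jog_arm:
  increments: [0,0,0.0015,0,0,0,0.03,0,0,0,0,0,0,0.03]

```text
time: 7.5
tool_pos: [0.4819, -0.1985, 0.0439]
eef_rot: [0.0, 0.325, 0.946, -0.0]
wrist_force: [-0.4, -0.4, -1.9]
gripper_width: 0.0416
grip_force: 30.0
```

jog_arm:
  increments: [0,0,0.0015,0,0,0,0.03,0,0,0,0,0,0,0.03]

```text
time: 7.75
tool_pos: [0.4817, -0.1984, 0.042]
eef_rot: [-0.0, 0.325, 0.946, 0.0]
wrist_force: [0.2, -0.4, -1.7]
gripper_width: 0.0422
grip_force: 30.0
```

jog_arm:
  increments: [0,0,0.001,0,0,0,0.03,0,0,0,0,0,0,0.03]

```text
time: 8.0
tool_pos: [0.4818, -0.1984, 0.0411]
eef_rot: [-0.0, 0.325, 0.946, 0.0]
wrist_force: [0.4, 0.3, -2.0]
gripper_width: 0.0425
grip_force: 30.0
```

jog_arm:
  increments: [0,0,0.001,0,0,0,0.03,0,0,0,0,0,0,0.03]

```text
time: 8.25
tool_pos: [0.4824, -0.1987, 0.0409]
eef_rot: [0.0, 0.325, 0.946, -0.0]
wrist_force: [-2.5, 2.0, 11.9]
gripper_width: 0.0419
grip_force: 30.0
```

jog_arm:
  increments: [0,0,0.001,0,0,0,0.03,0,0,0,0,0,0,0.03]

```text
time: 8.5
tool_pos: [0.4831, -0.1988, 0.0406]
eef_rot: [0.001, 0.325, 0.946, 0.0]
wrist_force: [-4.3, 5.5, 24.1]
gripper_width: 0.0424
grip_force: 30.0
```

Contact came at TCP z ≈ 0.041. I'll ease up 1.5 mm, release and retreat, then go for jar A.

jog_arm:
  increments: [0,0,-0.0015,0,0,0,0.03,0,0,0,0,0,0,0.056,0,0,0,0,0,0,0.056,0,0,-0.01,0,0,0,0.056,0,0,-0.03,0,0,0,0.056,0,0,-0.045,0,0,0,0.06,0,0,-0.04,0,0,0,0.06,0,0,0,0,0,0,0.06]

```text
time: 9.5
tool_pos: [0.4835, -0.1992, 0.1691]
eef_rot: [0.003, 0.325, 0.946, -0.0]
wrist_force: [0.6, 0.1, -0.2]
gripper_width: 0.06
grip_force: 0.0
```

jog_arm:
  increments: [0.011,0.022,0,0,0,0,0.06,0.022,0.044,0,0,0,0,0.06,0.022,0.044,0,0,0,0,0.06,0.022,0.044,0,0,0,0,0.06,0.022,0.044,0,0,0,0,0.06,0.022,0.044,0,0,0,0,0.06,0.022,0.044,0,0,0,0,0.06,0.022,0.044,0,0,0,0,0.06]

```text
time: 10.5
tool_pos: [0.5539, 0.1649, 0.1648]
eef_rot: [-0.0, 0.325, 0.946, -0.0]
wrist_force: [1.6, -0.2, -0.0]
gripper_width: 0.0601
grip_force: 0.0
```

jog_arm:
  increments: [0.022,0.044,0,0,0,0,0.06,0.012,0.022,0,0,0,0,0.06,0,0,0,0,0,0,0.06,0,0,0,0,0,0,0.06]

```text
time: 11.0
tool_pos: [0.5676, 0.2352, 0.1652]
eef_rot: [-0.0, 0.325, 0.946, -0.0]
wrist_force: [-0.1, -0.5, 0.6]
gripper_width: 0.0602
grip_force: 0.0
```

```bash
python3 - <<'E'
from g import *
from m import *
go((.5685,.236,.039))
c=cam('wrist'); save(c,'w3.png'); s=cam('side'); save(s,'s3.png');t=cam('top')
for b in blobs(c,*BL):
    if b[1]>200: print(b[0].round(0),b[1],onplane(c,[b[0]],.067).round(4))
for b in blobs(t,(100,80,40),(135,255,255)):
    if 100<b[1]<500: print('top',b[0].round(0),b[1],onplane(t,[b[0]],.067).round(4))
cv2.imwrite('pics/v3.png',np.hstack([cv2.resize(c['pixels'][...,::-1],(400,250)),s['pixels'][90:340,150:550,::-1]]))
E
```

```text
at [0.5676 0.2352 0.1652] yaxis deg 52.1 t 11.0
(0.5685, 0.236, 0.039) delta tool [-0.0003  0.0013  0.1262]
[250.  88.] 1758 [[0.4663 0.2467 0.067 ]]
[320. 196.] 1722 [[0.5701 0.2367 0.067 ]]
top [162.  66.] 186 [[0.8614 0.4102 0.067 ]]
top [441. 181.] 222 [[ 0.5881 -0.2809  0.067 ]]
top [408. 225.] 255 [[ 0.4804 -0.1989  0.067 ]]
```

View pics/v3.png

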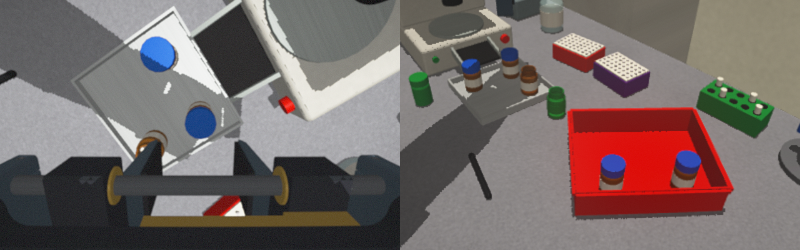

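The first jar stands upright in the tote, and the wrist view shows jar A at (200,120) between the fingers. Descending.

jog_arm:
  increments: [0,0.001,0.03,0,0,0,0.06,0,0,0.04,0,0,0,0.06,0,0,0.03,0,0,0,0.06,0,0,0.02,0,0,0,0.06,0,0,0.006,0,0,0,0.06,0,0,0,0,0,0,0.06]

```text
time: 11.9
tool_pos: [0.5689, 0.237, 0.0401]
eef_rot: [0.0, 0.325, 0.946, 0.0]
wrist_force: [-0.2, 0.4, -0.3]
gripper_width: 0.0602
grip_force: 0.0
```

jog_arm:
  increments: [0,0,0,0,0,0,0.03,0,0,0,0,0,0,0.03,0,0,0,0,0,0,0.03,0,0,0,0,0,0,0.03]

```text
time: 12.4
tool_pos: [0.5693, 0.2374, 0.0404]
eef_rot: [0.0, 0.325, 0.946, 0.0]
wrist_force: [-0.7, 0.7, 6.1]
gripper_width: 0.0416
grip_force: 30.0
```

jog_arm:
  increments: [0,0,-0.01,0,0,0,0.03,0,0,-0.03,0,0,0,0.03,0,0,-0.045,0,0,0,0.03,0,0,-0.04,0,0,0,0.03,0,0,0,0,0,0,0.03]

```text
time: 13.02
tool_pos: [0.5702, 0.2377, 0.1682]
eef_rot: [0.002, 0.325, 0.946, 0.002]
wrist_force: [0.3, 0.6, -2.4]
gripper_width: 0.0421
grip_force: 30.0
```

```bash
python3 -c "
from g import *
go((.648,-.1884,.165),(.648,-.1884,.044))"
```

```text
at [0.5702 0.2377 0.1682] yaxis deg 52.1 t 13.03
(0.648, -0.1884, 0.165) delta tool [-0.3231 -0.2885  0.0028]
(0.648, -0.1884, 0.044) delta tool [ 0.0003 -0.0005  0.121 ]
```

jog_arm:
  increments: [-0.018,-0.016,0,0,0,0,0.03,-0.033,-0.0295,0,0,0,0,0.03,-0.033,-0.0295,0,0,0,0,0.03,-0.033,-0.0295,0,0,0,0,0.03,-0.033,-0.0295,0,0,0,0,0.03,-0.033,-0.0295,0,0,0,0,0.03,-0.033,-0.0295,0,0,0,0,0.03,-0.033,-0.0295,0,0,0,0,0.03]

```text
time: 14.02
tool_pos: [0.6278, -0.0928, 0.1636]
eef_rot: [-0.001, 0.325, 0.946, -0.0]
wrist_force: [0.3, -0.1, -1.2]
gripper_width: 0.0425
grip_force: 30.0
```

jog_arm:
  increments: [-0.033,-0.0295,0,0,0,0,0.03,-0.026,-0.0235,0,0,0,0,0.03,-0.015,-0.013,0,0,0,0,0.03,0,0,0,0,0,0,0.03,0,0,0,0,0,0,0.03,0,0,0,0,0,0,0.03]

```text
time: 14.78
tool_pos: [0.6462, -0.1879, 0.1646]
eef_rot: [-0.0, 0.324, 0.946, 0.0]
wrist_force: [-0.8, 0.4, -2.1]
gripper_width: 0.0423
grip_force: 30.0
```

```bash
python3 -c "
from g import *
go((.648,-.1884,.165),(.648,-.1884,.044)); print(state()['wrist_force'])"
```

```text
at [ 0.6462 -0.1879  0.1646] yaxis deg 52.2 t 14.78
(0.648, -0.1884, 0.165) delta tool [-0.0017  0.0007 -0.0004]
(0.648, -0.1884, 0.044) delta tool [-0.     0.     0.121]
[-0.80579426  0.35656562 -2.11166527]
```

jog_arm:
  increments: [0,0,0.03,0,0,0,0.03,0,0,0.04,0,0,0,0.03,0,0,0.03,0,0,0,0.03,0,0,0.014,0,0,0,0.03,0,0,0.006,0,0,0,0.03,0,0,0.002,0,0,0,0.03,0,0,0,0,0,0,0.03]

```text
time: 15.65
tool_pos: [0.6469, -0.1891, 0.0435]
eef_rot: [0.001, 0.325, 0.946, 0.0]
wrist_force: [0.8, -0.3, -1.6]
gripper_width: 0.0423
grip_force: 30.0
```

jog_arm:
  increments: [0,0,0.001,0,0,0,0.03,0,0,0,0,0,0,0.03]

```text
time: 15.9
tool_pos: [0.6465, -0.189, 0.042]
eef_rot: [0.0, 0.325, 0.946, 0.0]
wrist_force: [0.5, -0.7, -1.8]
gripper_width: 0.0423
grip_force: 30.0
```

jog_arm:
  increments: [0,0,0.001,0,0,0,0.03,0,0,0,0,0,0,0.03]

```text
time: 16.15
tool_pos: [0.6463, -0.1889, 0.0406]
eef_rot: [-0.0, 0.325, 0.946, -0.0]
wrist_force: [-0.0, -0.3, -1.7]
gripper_width: 0.042
grip_force: 30.0
```

jog_arm:
  increments: [0,0,0.0007,0,0,0,0.03,0,0,0,0,0,0,0.03]

```text
time: 16.4
tool_pos: [0.6467, -0.1891, 0.0404]
eef_rot: [0.0, 0.325, 0.946, -0.0]
wrist_force: [-0.6, 0.4, 5.5]
gripper_width: 0.0422
grip_force: 30.0
```

It's on the floor. Release, retreat, and over to jar B.

jog_arm:
  increments: [0,0,0,0,0,0,0.056,0,0,0,0,0,0,0.056,0,0,-0.01,0,0,0,0.056,0,0,-0.03,0,0,0,0.056,0,0,-0.045,0,0,0,0.06,0,0,-0.04,0,0,0,0.06,0,0,0,0,0,0,0.06]

```text
time: 17.27
tool_pos: [0.6483, -0.1896, 0.1691]
eef_rot: [0.003, 0.325, 0.946, 0.0]
wrist_force: [-0.5, -0.8, 0.2]
gripper_width: 0.0599
grip_force: 0.0
```

jog_arm:
  increments: [0.021,0.0115,0,0,0,0,0.06,0.041,0.0235,0,0,0,0,0.06,0.041,0.0235,0,0,0,0,0.06,0.041,0.0235,0,0,0,0,0.06,0.041,0.0235,0,0,0,0,0.06,0.041,0.0235,0,0,0,0,0.06,0.041,0.0235,0,0,0,0,0.06,0.041,0.0235,0,0,0,0,0.06]

```text
time: 18.27
tool_pos: [0.5089, 0.1408, 0.1638]
eef_rot: [-0.001, 0.325, 0.946, -0.0]
wrist_force: [1.1, 0.1, -0.8]
gripper_width: 0.0597
grip_force: 0.0
```

jog_arm:
  increments: [0.041,0.0235,0,0,0,0,0.06,0.041,0.0235,0,0,0,0,0.06,0.02,0.009,0,0,0,0,0.06,0,0,0,0,0,0,0.06,0,0,0,0,0,0,0.06]

```text
time: 18.9
tool_pos: [0.4646, 0.2455, 0.1643]
eef_rot: [-0.0, 0.325, 0.946, -0.0]
wrist_force: [-0.1, -0.2, -0.0]
gripper_width: 0.0599
grip_force: 0.0
```

```bash
python3 - <<'E'
from g import *
from m import *
go((.4665,.247,.039))
c=cam('wrist');t=cam('top')
for b in blobs(c,*BL):
    if b[1]>200: print(b[0].round(0),b[1],onplane(c,[b[0]],.067).round(4))
for b in blobs(t,(100,80,40),(135,255,255)):
    if 100<b[1]<500: print('top',b[0].round(0),b[1],onplane(t,[b[0]],.067).round(4))
E
```

```text
at [0.4646 0.2455 0.1643] yaxis deg 52.1 t 18.9
(0.4665, 0.247, 0.039) delta tool [-0.0006  0.0025  0.1253]
[322. 195.] 1768 [[0.467  0.2487 0.067 ]]
top [162.  66.] 186 [[0.8614 0.4102 0.067 ]]
top [403. 157.] 242 [[ 0.6457 -0.1901  0.067 ]]
top [441. 181.] 226 [[ 0.5879 -0.2806  0.067 ]]
top [408. 225.] 255 [[ 0.4804 -0.1989  0.067 ]]
```

jog_arm:
  increments: [0,0.0025,0.03,0,0,0,0.06,0,0,0.04,0,0,0,0.06,0,0,0.03,0,0,0,0.06,0,0,0.02,0,0,0,0.06,0,0,0.0045,0,0,0,0.06,0,0,0,0,0,0,0.06]

```text
time: 19.75
tool_pos: [0.4671, 0.2476, 0.0407]
eef_rot: [0.0, 0.325, 0.946, 0.0]
wrist_force: [-0.9, 0.3, -0.4]
gripper_width: 0.06
grip_force: 0.0
```

jog_arm:
  increments: [0,0,0,0,0,0,0.03,0,0,0,0,0,0,0.03,0,0,0,0,0,0,0.03,0,0,0,0,0,0,0.03]

```text
time: 20.25
tool_pos: [0.4674, 0.2482, 0.0411]
eef_rot: [0.0, 0.325, 0.946, 0.0]
wrist_force: [0.4, 1.0, 7.6]
gripper_width: 0.0423
grip_force: 30.0
```

jog_arm:
  increments: [0,0,-0.01,0,0,0,0.03,0,0,-0.03,0,0,0,0.03,0,0,-0.045,0,0,0,0.03,0,0,-0.04,0,0,0,0.03,0,0,0,0,0,0,0.03]

```text
time: 20.88
tool_pos: [0.4683, 0.2487, 0.1687]
eef_rot: [0.002, 0.325, 0.946, 0.002]
wrist_force: [0.8, -0.6, -1.7]
gripper_width: 0.0419
grip_force: 30.0
```

```bash
python3 -c "
from g import *
go((.5487,-.1107,.165))"
```

```text
at [0.4683 0.2487 0.1687] yaxis deg 52.1 t 20.88
(0.5487, -0.1107, 0.165) delta tool [-0.2841 -0.2343  0.0033]
```

jog_arm:
  increments: [-0.018,-0.015,0,0,0,0,0.03,-0.035,-0.029,0,0,0,0,0.03,-0.035,-0.029,0,0,0,0,0.03,-0.035,-0.029,0,0,0,0,0.03,-0.035,-0.029,0,0,0,0,0.03,-0.035,-0.029,0,0,0,0,0.03,-0.035,-0.029,0,0,0,0,0.03,-0.035,-0.029,0,0,0,0,0.03]

```text
time: 21.88
tool_pos: [0.5399, -0.087, 0.1646]
eef_rot: [-0.001, 0.325, 0.946, -0.0]
wrist_force: [0.8, -0.7, -0.3]
gripper_width: 0.0421
grip_force: 30.0
```

jog_arm:
  increments: [-0.021,-0.0165,0,0,0,0,0.03,0,0,0,0,0,0,0.03,0,0,0,0,0,0,0.03,0,0,0,0,0,0,0.03]

```text
time: 22.38
tool_pos: [0.5465, -0.1107, 0.1652]
eef_rot: [-0.0, 0.324, 0.946, 0.0]
wrist_force: [-0.1, 0.4, -0.1]
gripper_width: 0.042
grip_force: 30.0
```

```bash
python3 -c "
from g import *
go((.5487,-.1107,.043)); print(state()['wrist_force'])"
```

```text
at [ 0.5465 -0.1107  0.1652] yaxis deg 52.2 t 22.38
(0.5487, -0.1107, 0.043) delta tool [-0.0018  0.0013  0.1222]
[-0.1257999   0.39903972 -0.11215023]
```

jog_arm:
  increments: [-0.002,0.001,0.03,0,0,0,0.03,0,0,0.04,0,0,0,0.03,0,0,0.03,0,0,0,0.03,0,0,0.014,0,0,0,0.03,0,0,0.006,0,0,0,0.03,0,0,0.002,0,0,0,0.03,0,0,0,0,0,0,0.03]

```text
time: 23.25
tool_pos: [0.5496, -0.1121, 0.0442]
eef_rot: [0.001, 0.325, 0.946, 0.0]
wrist_force: [0.5, -0.4, -0.5]
gripper_width: 0.0419
grip_force: 30.0
```

jog_arm:
  increments: [0,0,0.001,0,0,0,0.03,0,0,0,0,0,0,0.03]

```text
time: 23.5
tool_pos: [0.5493, -0.1121, 0.0427]
eef_rot: [0.0, 0.325, 0.946, 0.0]
wrist_force: [0.5, -0.4, -2.2]
gripper_width: 0.0419
grip_force: 30.0
```

jog_arm:
  increments: [0,0,0.001,0,0,0,0.03,0,0,0,0,0,0,0.03]

```text
time: 23.75
tool_pos: [0.5491, -0.112, 0.0414]
eef_rot: [-0.0, 0.325, 0.946, -0.0]
wrist_force: [-0.5, 0.7, -1.6]
gripper_width: 0.0423
grip_force: 30.0
```

jog_arm:
  increments: [0,0,0.0007,0,0,0,0.03,0,0,0,0,0,0,0.03]

```text
time: 24.0
tool_pos: [0.5494, -0.1121, 0.0411]
eef_rot: [0.0, 0.325, 0.946, -0.0]
wrist_force: [-1.1, -0.5, 5.4]
gripper_width: 0.042
grip_force: 30.0
```

On the floor. Release and retreat, then check.

jog_arm:
  increments: [0,0,0,0,0,0,0.056,0,0,0,0,0,0,0.056,0,0,-0.01,0,0,0,0.056,0,0,-0.03,0,0,0,0.056,0,0,-0.045,0,0,0,0.056,0,0,-0.05,0,0,0,0.056,0,0,-0.05,0,0,0,0.056,0,0,0,0,0,0,0.056]

```text
time: 25.0
tool_pos: [0.5512, -0.1125, 0.2304]
eef_rot: [0.003, 0.325, 0.946, 0.0]
wrist_force: [0.9, -0.6, -0.4]
gripper_width: 0.056
grip_force: 0.0
```

```bash
python3 - <<'E'
from m import *
t=cam('top');s=cam('side')
for b in blobs(t,(100,80,40),(135,255,255)):
    if 100<b[1]<500: print('top',b[0].round(0),b[1],onplane(t,[b[0]],.067).round(4))
cv2.imwrite('pics/v4.png',np.hstack([t['pixels'][60:310,190:590,::-1],s['pixels'][90:340,150:550,::-1]]))
E
```

```text
top [162.  66.] 186 [[0.8614 0.4102 0.067 ]]
```

View pics/v4.png

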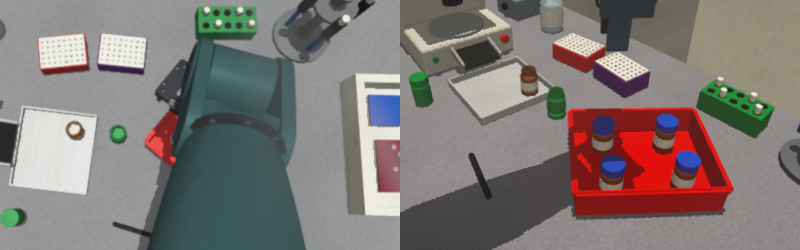

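The side view shows four capped jars upright in the tote, at (602,132), (666,130), (613,173) and (686,168) in the crop. The open jar still stands in the tray at (528,80), and the tip boxes are where they were.

```bash
python3 -c "
from rig import robot
print(robot.sign_off())"
```

```text
the job is handed in; nothing more can be done
None
```

The three blue-capped jars stand upright on the tote floor beside the old one, the uncapped jar is still in the catch tray, the tip boxes are undisturbed, and I handed the job in at about 25 s.

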